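# Draw out the finished lane's receiving tray

### The arm

A 6-joint arm with a two-finger parallel gripper is mounted at the origin on the work surface. World frame = base frame: x ahead of the robot, y to its left, z up, the work surface at z = 0. Lengths are in m, angles in rad, forces in N, time in s.
With the tool pointing down it reaches from about 0.3 to 0.775 m from the base axis. Payload 14.6 kg.
Tool frame: the origin (TCP) lies at the centre of the arm's flange, where the gripper is bolted on; the fingertips stand 199 mm ahead of it and the grasp point (between the pads) lies 180 mm ahead of it; z points along the fingers, y is the line along which they close (so a half turn about z gives the same grasp; the last joint's range is limited). The gripper opens to 94 mm and grips with 3 to 60 N. Pads are 16 mm wide; open, the fingers measure 119 mm over their backs; the gripper's body (75 mm by 177 mm) begins 78 mm behind the grasp point.
Start: joints at [-1.297, 0.3, 1.521, -0, 1.321, -0.067], TCP at [0.184, -0.518, 0.405] pointing down, gripper open.
Joint ranges: [-3.03, 3.03], [-0.79, 2.21], [0.23, 2.52], [-1.04, 4.18], [0, 3.07], [-2.55, 2.55]. Speed limits (rad/s): [2.22, 2.22, 2.57, 3.14, 3.14, 3.14].

### API

Orientations are given as a unit quaternion [x, y, z, w].
In Python, from bench import state, snapshot, camera_params, manip gives the robot as it stands.
- The arm moves only by the tool arm_command, never from a script. Its argument "rows" is a list of rows, each a list of 3 entries, a list of its own where there are three numbers: the shift along the world's x, y, z in cm, then the turn about the world's z in rad, then the finger opening in cm, from 0 to 9.4. In form: [[[tx, ty, tz], turn, grip], ...]. A call has 1 to 8 rows; each row is the pose to reach, as a shift and turn from the pose commanded when the call began; what a row does not reach only later rows make up. A row lasts 1/8 s, in which the tool goes at most 62.5 mm and 10.7 degrees, less where a joint would pass 70% of its speed; a pose out of reach is approached as far as the arm can. A call with a gripper value outside its range is refused whole. The fingers move at their own pace and stop on an object; "squeeze" is the grip in N (left out, the last holds). Time passes only in rows, so rows that repeat a pose let the fingers close. It gives the time, the measured TCP pose, the force, the opening and the grip force at its end, in the units of the state.
- state(): the state, without advancing time (a new reading comes with each control period).
- snapshot(name): name is "side" or "top" or "wrist"; returns the picture (384x512x3 uint8, red, green, blue); there is no depth.
- camera_params(name): a dict with "intrinsics" (3x3 intrinsics, pixels), "xyz" and "attitude" of the camera in the world; the wrist camera has in their place "T_tool_cam" (4x4, takes a point from camera to tool coordinates, whose origin is the TCP and whose axes are the flange's). Camera axes: x right, y down, z forward; pixel columns grow to the right and rows downward; lengths in m; the calibration is good to about 2 mm. A picture is of the moment at which its call begins: read the wrist's pose just before it. camera_params takes no time and is no camera call.
- manip.close_job(): hands the job in; it is judged then, once.
The state is a dict: "clock": time; "joint_positions": joint angles; "qvel": joint speeds; "tau": joint torques, N m; "ee_pos": TCP position; "eef_rot": TCP orientation; "wrist_force": force on the tool from outside, world axes, zero at the start; "torque": the same for the moment, N m; "gripper_width": opening from 0.0 (shut) to 1.0 (fully open); "grasp_force": force on a finger pad.
Only numpy, scipy, OpenCV 4.12 (cv2) and the standard library are available. Lean on these libraries where they do the work, as an engineer would, in place of code of your own. Each camera call takes 0.05 s, during which the arm holds its last target. There are 200 camera calls.

### The job

The straw sealing machine has two receiving trays side by side, each with a jar standing in it. Hook a fingertip behind the blue lip of the tray that holds the orange-capped jar and draw that tray fully out to its stop, then press the green button on the machine all the way down to confirm, let it come back up and move clear. Do not pinch the lip or touch either jar; leave the other tray, with its white-capped jar, and everything else where it is.

Things in the scene. Friction and masses are not known exactly. Their poses are not given: they have to be found in the camera images.
- machine: white benchtop machine, fixed, 470 mm wide. Origin on the table; z up, -x its front (towards the robot), +y its left as the robot sees it. Flat bed 25 mm high, x -285 to +200 mm; the housing (160 mm high, hood to 210) stands on it from x 0 to +200 mm. Two trays slide along its x axis on rails at y +65 mm (left) and -65 mm (right), out of slots in the housing
- tray_left (a joint): travel in m of the machine's left receiving tray along its rails: 0 pushed in, 0.13 fully out against its stop; it slides towards the robot side (the machine's -x), starts 0 to 0.02 out, needs about 2 to 4 N and stays where it is left
- tray_left_lip (a point): middle of the top edge of the upright blue lip, 104 mm wide, at the front end of the left tray (+y side of the machine). The lip reaches 3 mm behind this point (machine's +x) and 4 mm ahead (front leaf, 6 mm lower). Tray floor 28 mm below this point, 98 mm wide inside, side walls 9 mm high; at least 55 mm of floor free between lip and jar
- tray_right (a joint): travel in m of the machine's right receiving tray along its rails: 0 pushed in, 0.13 fully out against its stop; it slides towards the robot side (the machine's -x), starts 0 to 0.02 out, needs about 2 to 4 N and stays where it is left
- tray_right_lip (a point): middle of the top edge of the upright blue lip, 104 mm wide, at the front end of the right tray (-y side of the machine). The lip reaches 3 mm behind this point (machine's +x) and 4 mm ahead (front leaf, 6 mm lower). Tray floor 28 mm below this point, 98 mm wide inside, side walls 9 mm high; at least 55 mm of floor free between lip and jar
- amber_jar_mid (a point): centre, half-way up, of the amber jar with the orange cap, 40 mm across, 45 mm high, standing loose on the floor of one of the trays (the tray to draw out)
- blue_jar_mid (a point): centre, half-way up, of the blue jar with the white cap, 40 mm across, 45 mm high, standing loose on the floor of the other tray
- confirm (a joint): travel in m of the green push button: 0 up, 0.006 fully down; it springs back; 5 N presses it fully
- confirm_top (a point): centre of the top face of the green button, 32 mm across, facing up, on a grey console block (90 x 80 mm, top 55 mm above the table) at the front right of the machine's bed; moves down with the button
- cup: white plastic cup, 56 mm across, 60 mm high, standing on the front left of the machine's bed; leave alone. Origin at the centre of its underside
- rinse_bottle: white bottle with a red cap, 64 mm across, 160 mm high, on the table to the left; leave alone. Origin at the centre of its underside
- beaker: open glass beaker, 70 mm across, 80 mm high, on the table to the left; leave alone. Origin at the centre of its underside
- straw_bin: open yellow bin, 160 x 90 x 50 mm, on the table to the left; leave alone. Origin at the centre of its underside
- driver: screwdriver, 170 mm long, up to 30 mm high, lying on the table to the right; leave alone
- film_reel: flat grey reel, 90 mm across, 30 mm high, on the table to the right; leave alone. Origin at the centre of its underside
- amber_jar: the same amber jar as a body; origin at the centre of its underside
- blue_jar: the same blue jar as a body; origin at the centre of its underside
Things that resemble listed ones, but are neither listed nor needed, are in the scene too. Of the things that look like the amber_jar, the smaller one is meant.

How it is judged:
On the way, in this order (a step that is already met when the one before it is completed fails the run):
1. a finger behind its lip pulls out the tray with the orange-capped jar past 35 mm (((y of amber_jar_mid in the frame of machine above 0 m and contact force between the fingers and tray_left_c0 above 0.5 N and value of joint tray_left above 0.035 m) or (y of amber_jar_mid in the frame of machine below 0 m and contact force between the fingers and tray_right_c0 above 0.5 N and value of joint tray_right above 0.035 m))).
2. that tray is fully out (within 10 mm of its stop) (((y of amber_jar_mid in the frame of machine above 0 m and value of joint tray_left above 0.12 m) or (y of amber_jar_mid in the frame of machine below 0 m and value of joint tray_right above 0.12 m))), for 0.2 s.
3. the green button is pressed down (at least 4 of 6 mm) (value of joint confirm above 0.004 m), for 0.05 s.
At the end, for the whole second after the job is handed in: The tray with the orange-capped jar is at rest within 10 mm of its stop, the jar upright in it (within 0.15 rad) 60 to 135 mm behind the lip; the other tray is within 10 mm and its jar within 15 mm of where they were, that jar upright; the button is back up (less than 2 mm down) (((y of amber_jar_mid in the frame of machine above 0 m and value of joint tray_left above 0.12 m and velocity of joint tray_left below 0.01 m/s and horizontal distance between amber_jar_mid and tray_left_lip between 0.06 and 0.135 m and distance of tray_right_lip from where it was at the start of the episode below 0.01 m) or (y of amber_jar_mid in the frame of machine below 0 m and value of joint tray_right above 0.12 m and velocity of joint tray_right below 0.01 m/s and horizontal distance between amber_jar_mid and tray_right_lip between 0.06 and 0.135 m and distance of tray_left_lip from where it was at the start of the episode below 0.01 m)) and angle between each of amber_jar_mid, blue_jar_mid's own z axis and vertical below 0.15 rad and linear speed of amber_jar below 0.02 m/s and distance of blue_jar_mid from where it was at the start of the episode below 0.015 m and value of joint confirm below 0.002 m); the robot touches nothing.
It fails at once if the lip was pinched between the fingers ((contact force between the fingers and tray_left_c0 above 3 N and contact force between the fingers and tray_left_c1 above 3 N) or (contact force between the fingers and tray_right_c0 above 3 N and contact force between the fingers and tray_right_c1 above 3 N)).
It fails at once if the other tray was moved by more than 10 mm ((y of amber_jar_mid in the frame of machine above 0 m and distance of tray_right_lip from where it was at the start of the episode above 0.01 m) or (y of amber_jar_mid in the frame of machine below 0 m and distance of tray_left_lip from where it was at the start of the episode above 0.01 m)).
It fails at once if a jar was touched, lifted or knocked over (contact force between any of the fingers, the arm and amber_jar above 0.5 N or contact force between any of the fingers, the arm and blue_jar above 0.5 N or height (world z) of any of amber_jar_mid, blue_jar_mid above 0.075 m or angle between any of amber_jar_mid, blue_jar_mid's own z axis and vertical above 0.4 rad).
It fails at once if the button was pressed before the tray was fully out (value of joint confirm above 0.004 m and ((y of amber_jar_mid in the frame of machine above 0 m and value of joint tray_left below 0.12 m) or (y of amber_jar_mid in the frame of machine below 0 m and value of joint tray_right below 0.12 m))).
It fails at once if a bystander was moved by more than 20 mm (distance of any of cup, rinse_bottle, beaker, straw_bin, driver, film_reel from where it was at the start of the episode above 0.02 m).
It also fails if it takes over 48 s, if anything falls off the work surface, if the arm or the gripper's body presses on something with over 40 N, if the wrist force passes 120 N, or if a joint passes its speed limit or range.

## Working session

There is one attempt and no reset: what is moved stays moved. The work goes in short steps, Python scripts to look and compute and a tool call to move; the robot and the scene stay as the last step left them, time stands still between calls to the robot, and variables do not carry over. Pictures are saved under pics/ and viewed, at most 10 in all, crops included, and the job is handed in when it is done.

Besides the shell and the picture viewer there is one more tool, called as name([rows], argument=value, ...), one row to a line, values as JSON. arm_command: Moves the arm, as the interface text tells. Its arguments: {"type":"object","properties":{"rows":{"type":"array","items":{"type":"array"}},"squeeze":{"type":"number"}},"required":["rows"]}

```bash
mkdir -p pics && cat > h.py <<'E'
import numpy as np, cv2
from scipy.spatial.transform import Rotation as R
from bench import state, snapshot, camera_params
def cam(name,s=None):
    p=camera_params(name);K=np.array(p["intrinsics"])
    if "T_tool_cam" in p:
        T=np.eye(4);T[:3,:3]=R.from_quat(s["eef_rot"]).as_matrix();T[:3,3]=s["ee_pos"]
        T=T@np.array(p["T_tool_cam"]);return K,T[:3,:3],T[:3,3]
    a=np.array(p["attitude"]);M=a if a.shape==(3,3) else R.from_quat(a).as_matrix()
    return K,M,np.array(p["xyz"])
def ray(c,u,v):
    d=c[1]@np.linalg.solve(c[0],[u,v,1.]);return c[2],d/np.linalg.norm(d)
def plane(c,u,v,z):
    o,d=ray(c,u,v);return o+d*(z-o[2])/d[2]
def tri(*rs):
    A=0;b=0
    for o,d in rs:
        P=np.eye(3)-np.outer(d,d);A=A+P;b=b+P@o
    x=np.linalg.solve(A,b);return x,[np.linalg.norm((np.eye(3)-np.outer(d,d))@(x-o)) for o,d in rs]
def proj(c,X):
    q=c[0]@(c[1].T@(np.array(X)-c[2]));return q[:2]/q[2]
E
python3 - <<'E'
from h import *
s=state();print(s)
for n in("top","side","wrist"):
    im=snapshot(n);np.save(f"pics/{n}0.npy",im);cv2.imwrite(f"pics/{n}0.png",cv2.resize(im[:,:,::-1],(800,600),interpolation=cv2.INTER_CUBIC))
    print(n,camera_params(n))
E
```

```text
{'clock': 0.0, 'joint_positions': array([-1.29661497e+00,  3.00449153e-01,  1.52158632e+00,  1.63449952e-05,
        1.32069857e+00, -6.66002457e-02]), 'qvel': array([ 0.00061879, -0.00105382,  0.0009138 ,  0.00078118,  0.00122221,
       -0.00106412]), 'tau': array([ 9.37603181e-04, -5.31809020e+01, -3.52734375e+01,  7.08449632e-02,
        2.43866479e-02, -7.94778293e-05]), 'ee_pos': array([ 0.18381106, -0.51833583,  0.40409603]), 'eef_rot': array([ 9.85518759e-01,  1.69565476e-01, -5.12518368e-05, -5.68442692e-04]), 'wrist_force': array([ 0.16647625, -0.09776034,  0.19824546]), 'torque': array([-0.01309263, -0.01801044, -0.0392069 ]), 'grasp_force': 0.0, 'gripper_width': 0.998120440024756}
top {'intrinsics': array([[398.53474472,   0.        , 253.67068624],
       [  0.        , 398.53474472, 190.39570382],
       [  0.        ,   0.        ,   1.        ]]), 'xyz': array([ 0.33772862, -0.01537805,  1.33046397]), 'attitude': array([-0.69497448,  0.71222348, -0.07255005,  0.06696782])}
side {'intrinsics': array([[444.2719181 ,   0.        , 256.35978383],
       [  0.        , 444.2719181 , 189.01572774],
       [  0.        ,   0.        ,   1.        ]]), 'xyz': array([-0.08168473,  0.87482078,  1.04641194]), 'attitude': array([-0.27834931,  0.86547056, -0.3972117 ,  0.12532051])}
wrist {'intrinsics': array([[310.12177097,   0.        , 255.02910988],
       [  0.        , 310.12177097, 198.01632158],
       [  0.        ,   0.        ,   1.        ]]), 'T_tool_cam': array([[ 3.82615208e-04, -9.72918245e-01, -2.31149175e-01,
         6.76085490e-02],
       [ 9.99999925e-01,  3.60312506e-04,  1.38700770e-04,
        -4.17435390e-04],
       [-5.16585715e-05, -2.31149211e-01,  9.72918311e-01,
         1.94220702e-02],
       [ 0.00000000e+00,  0.00000000e+00,  0.00000000e+00,
         1.00000000e+00]])}
```

View pics/top0.png

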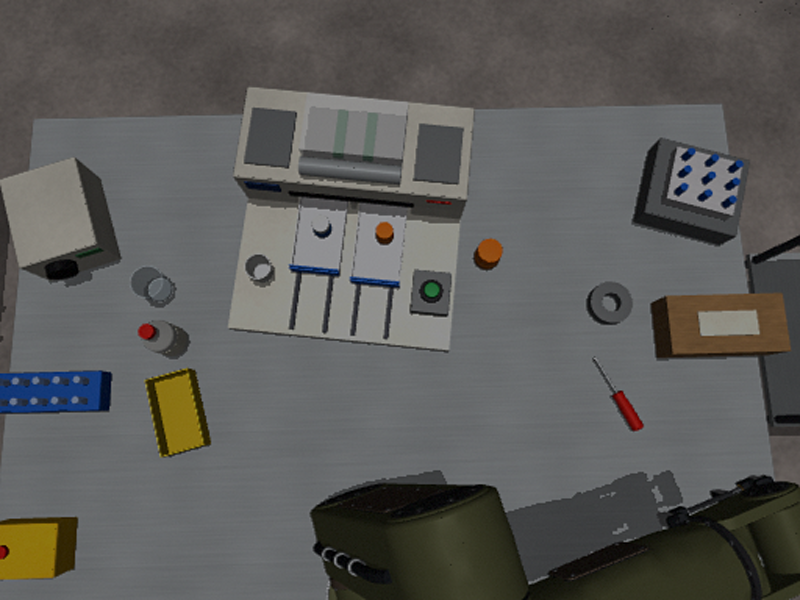

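View pics/side0.png

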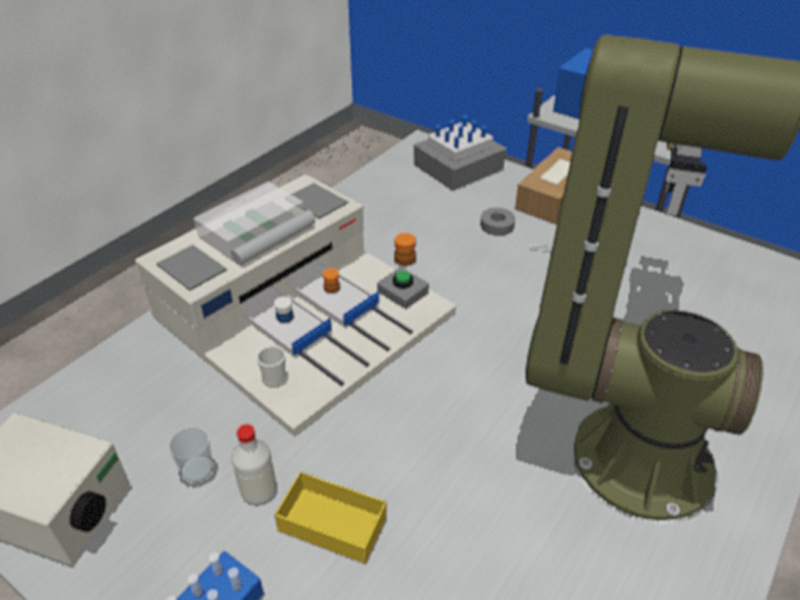

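The top view (800x600) shows two orange-capped jars. One is at (384,232), or (331,280) in the side view, and stands in the right tray. The other is at (488,252), or (404,247) in the side view, and stands on the table outside the machine. The first fits the description because it is smaller and in a tray, so the right tray is the one to draw. The lips are at (315,270) and (375,282), and the button is at (432,291). Next I measure these and confirm in one crop.

```bash
python3 - <<'E'
from h import *
C={n:cam(n) for n in("top","side")}
reg={"top":(150,80,320,215),"side":(150,130,290,240)}
F={}
for n in C:
    im=np.load(f"pics/{n}0.npy");x0,y0,x1,y1=reg[n]
    h=cv2.cvtColor(im,cv2.COLOR_RGB2HSV)
    for nm,lo,hi in(("blue",(105,120,60),(125,255,255)),("orange",(5,150,90),(18,255,255)),("green",(45,110,50),(85,255,255))):
        m=cv2.inRange(h,lo,hi);q=np.zeros_like(m);q[y0:y1,x0:x1]=m[y0:y1,x0:x1]
        k,l,st,ce=cv2.connectedComponentsWithStats(q)
        for i in range(1,k):
            if st[i,4]>25:
                pts=np.argwhere(l==i)[:,::-1].astype(np.float32)
                print(n,nm,st[i],ce[i].round(1),np.round(cv2.boxPoints(cv2.minAreaRect(pts)),1).tolist())
a=cv2.imread("pics/top0.png")
im=np.load("pics/top0.npy")[100:225,150:330,::-1];im2=np.load("pics/side0.npy")[150:250,150:294,::-1]
cv2.imwrite("pics/crop.png",np.vstack([cv2.resize(im,(432,300),interpolation=cv2.INTER_CUBIC),cv2.resize(im2,(432,300),interpolation=cv2.INTER_CUBIC)]))
E
```

```text
top blue [185 169  32   6  84] [200.8 171.9] [[184.6999969482422, 171.5], [185.0, 168.8000030517578], [216.1999969482422, 172.10000610351562], [215.89999389648438, 174.89999389648438]]
top blue [224 177  32   6  84] [239.1 179.5] [[223.8000030517578, 179.3000030517578], [224.0, 176.6999969482422], [255.0, 179.8000030517578], [254.8000030517578, 182.39999389648438]]
top orange [241 142  10  11  86] [245.6 147.1] [[241.0, 142.0], [250.0, 142.0], [250.0, 152.0], [241.0, 152.0]]
top orange [306 153  14  15 176] [312.9 159.9] [[306.0, 153.0], [319.0, 153.0], [319.0, 167.0], [306.0, 167.0]]
top green [272 181   9   9  69] [276. 185.] [[272.0, 181.0], [280.0, 181.0], [280.0, 189.0], [272.0, 189.0]]
side blue [220 187  22  21 163] [230.5 197.5] [[217.6999969482422, 202.6999969482422], [240.8000030517578, 186.6999969482422], [244.60000610351562, 192.10000610351562], [221.5, 208.10000610351562]]
side blue [177 200  10   6  39] [182.  202.7] [[176.89999389648438, 201.0], [186.0, 199.89999389648438], [186.60000610351562, 204.6999969482422], [177.5, 205.8000030517578]]
side blue [187 205  25  22 184] [198.8 215.5] [[184.6999969482422, 221.1999969482422], [209.5, 204.3000030517578], [213.60000610351562, 210.1999969482422], [188.8000030517578, 227.1999969482422]]
side orange [253 150  13  19 204] [258.7 158.5] [[253.0, 168.0], [253.0, 150.0], [265.0, 150.0], [265.0, 168.0]]
side orange [207 172  10  15 115] [211.5 178.8] [[206.60000610351562, 172.39999389648438], [214.8000030517578, 171.5], [216.39999389648438, 185.60000610351562], [208.1999969482422, 186.5]]
side green [253 174  10   8  60] [257.3 177.2] [[253.0, 174.0], [262.0, 174.0], [262.0, 181.0], [253.0, 181.0]]
```

View pics/crop.png

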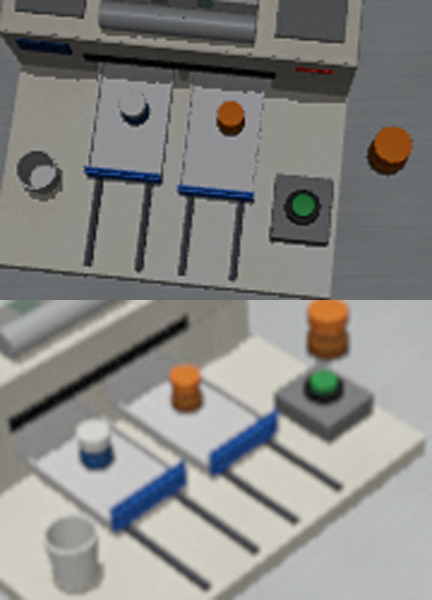

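The crop confirms it: the smaller orange-capped jar stands in the right tray, and the larger one is on the table off the bed. Now I triangulate.

```bash
python3 - <<'E'
from h import *
t,s=cam("top"),cam("side");w=cam("wrist",state())
pr=lambda n,a,b:print(n,*[np.round(x,4) for x in tri(ray(t,*a),ray(s,*b))])
pr("R lip L end",(224,177.7),(218.5,203));pr("R lip R end",(255.5,181),(241.5,187))
pr("L lip L end",(184.8,170),(185.5,221.5));pr("L lip R end",(216,173.3),(210,204.5))
pr("button",(276,185),(257.3,176.7));pr("amber cap",(245.6,147.1),(211,174.5));pr("big cap",(312.9,159.9),(258.7,153))
for z in(.055,.06):print(z,plane(t,224,177.7,z),plane(t,255.5,181,z),plane(t,276,185,z))
b=[plane(t,u*.64,v*.64,.025) for u,v in((229,328),(449,350),(240,205))];print("bed corners FL FR",b)
d=b[0]-b[1];print("width",np.linalg.norm(d),"yaw",np.arctan2(d[1],d[0])-np.pi/2)
E
```

```text
R lip L end [0.6394 0.0686 0.0574] [0.0023 0.0023]
R lip R end [ 0.6237 -0.0347  0.0631] [0.0014 0.0014]
L lip L end [0.6679 0.1969 0.0589] [0.0022 0.0022]
L lip R end [0.6537 0.0943 0.0622] [0.0024 0.0024]
button [ 0.6058 -0.1008  0.0735] [0.0005 0.0005]
amber cap [ 0.7323 -0.0051  0.0858] [0.0012 0.0012]
big cap [ 0.6888 -0.2259  0.0654] [0.0002 0.0002]
0.055 [0.63783067 0.06760866 0.055     ] [ 0.62426615 -0.03551199  0.055     ] [ 0.60925221 -0.10226277  0.055     ]
0.06 [0.63665423 0.06728334 0.06      ] [ 0.62314288 -0.03543306  0.06      ] [ 0.60818779 -0.10192217  0.06      ]
bed corners FL FR [array([0.54171757, 0.32634437, 0.025     ]), array([ 0.48373392, -0.1369194 ,  0.025     ]), array([0.81475355, 0.30973892, 0.025     ])]
width 0.46687838173577656 yaw -0.12451583688375334
```

arm_command([
  [[5,6,0],-0.1,0],
  [[10,12.5,0],-0.2,0],
  [[15,19,0],-0.3,0],
  [[20,25,0],-0.4,0],
  [[25,31.5,0],-0.47,0],
  [[30,37.5,0],-0.47,0],
  [[35,44,0],-0.47,0],
  [[39.5,50,0],-0.47,0],
])

```text
clock: 1.15
ee_pos: [0.4957, -0.1249, 0.4047]
eef_rot: [0.998, -0.065, 0.0, 0.0]
wrist_force: [0.9, -0.5, 0.2]
gripper_width: 0.186
grasp_force: 0.0
```

arm_command([
  [[0,0,0],0,0],
  [[0,0,0],0,0],
  [[0,0,0],0,0],
  [[0,0,0],0,0],
  [[0,0,0],0,0],
  [[0,0,0],0,0],
])

```text
clock: 1.9
ee_pos: [0.4946, -0.1271, 0.4047]
eef_rot: [0.998, -0.065, 0.0, -0.0]
wrist_force: [-0.2, -0.3, 0.1]
gripper_width: -0.001
grasp_force: 0.0
```

```bash
cat > w.py <<'E'
import sys
from h import *
s=state();im=snapshot("wrist");n=sys.argv[1]
np.savez(f"pics/{n}.npz",im=im,p=s["ee_pos"],q=s["eef_rot"])
cv2.imwrite(f"pics/{n}.png",cv2.resize(im[:,:,::-1],(800,600),interpolation=cv2.INTER_CUBIC))
M=R.from_quat(s["eef_rot"]).as_matrix();print(s["clock"],s["ee_pos"].round(4),"yaw",np.arctan2(M[1,0],M[0,0]).round(4),"tilt",M[:,2].round(4),s["gripper_width"],s["joint_positions"].round(2),s["wrist_force"].round(2))
h=cv2.cvtColor(im,cv2.COLOR_RGB2HSV);c=cam("wrist",s)
for nm,lo,hi in(("blue",(105,120,50),(125,255,255)),("orange",(5,150,80),(18,255,255)),("green",(45,110,50),(85,255,255))):
    k,l,st,ce=cv2.connectedComponentsWithStats(cv2.inRange(h,lo,hi))
    for i in range(1,k):
        if st[i,4]>100:
            b=cv2.boxPoints(cv2.minAreaRect(np.argwhere(l==i)[:,::-1].astype(np.float32)))
            print(nm,st[i],ce[i].round(1),b.round(1).tolist(),"z=.06:",[plane(c,*p,.06)[:2].round(4).tolist() for p in b],plane(c,*ce[i],.06)[:2].round(4))
E
python3 w.py w1
```

```text
1.9 [ 0.4946 -0.1271  0.4047] yaw -0.1297 tilt [ 1.e-04  0.e+00 -1.e+00] -0.0006477345817346367 [-0.32  0.21  1.63  0.    1.3   1.38] [-0.15 -0.31  0.12]
blue [  0  55  28  14 265] [11.9 62.2] [[-1.2000000476837158, 65.9000015258789], [0.0, 54.599998474121094], [27.899999618530273, 57.70000076293945], [26.700000762939453, 69.0]] z=.06: [[0.6491, 0.1067], [0.6589, 0.1022], [0.6526, 0.0762], [0.6428, 0.0805]] [0.6507 0.0929]
blue [  33   68  119   13 1193] [94.4 73.8] [[32.900001525878906, 79.5999984741211], [33.0, 67.80000305175781], [151.10000610351562, 69.0999984741211], [151.0, 80.9000015258789]] z=.06: [[0.6325, 0.0773], [0.6431, 0.074], [0.6269, -0.0406], [0.6162, -0.0382]] [0.6299 0.0157]
orange [303   0  45  15 354] [325.8   5.6] [[303.0, 0.0], [347.0, 0.0], [347.0, 14.0], [303.0, 14.0]] z=.06: [[0.668, -0.1941], [0.6627, -0.2349], [0.6509, -0.2342], [0.6562, -0.193]] [ 0.6605 -0.2148]
green [195  63  33  36 947] [211.   80.5] [[195.0, 63.0], [227.0, 63.0], [227.0, 98.0], [195.0, 98.0]] z=.06: [[0.6269, -0.0843], [0.6228, -0.1153], [0.5906, -0.1104], [0.5947, -0.0787]] [ 0.6089 -0.0973]
```

View pics/w1.png

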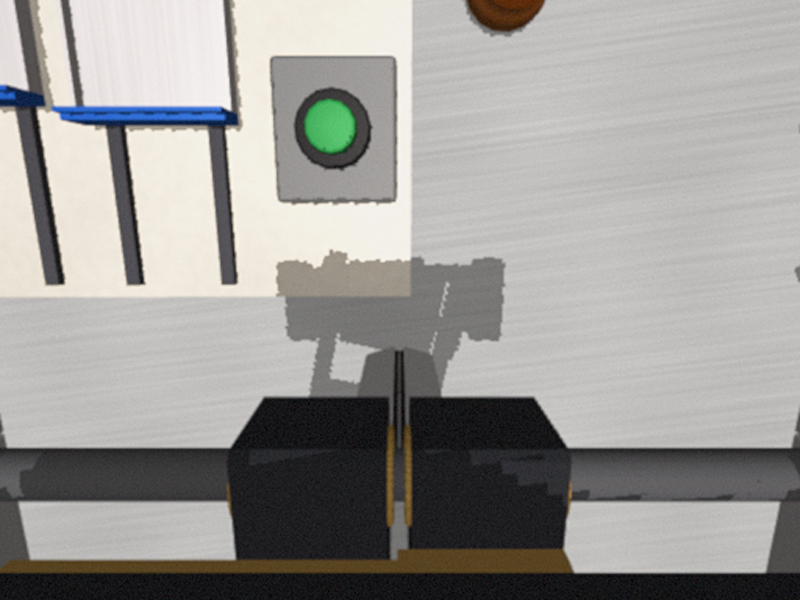

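The wrist view shows the right lip at about (147,115) and the button at (330,126) on the 800x600 image. The arm stopped short because of the speed cap, so I move on and look from above the tray.

arm_command([
  [[3,4,0],0,0],
  [[6,8,0],0,0],
  [[9,12,0],0,0],
  [[10,15,0],0,0],
  [[10,15,0],0,0],
  [[10,15,0],0,0],
  [[10,15,0],0,0],
])

```text
clock: 2.82
ee_pos: [0.5945, 0.0222, 0.4048]
eef_rot: [0.998, -0.065, 0.0, 0.0]
wrist_force: [-0.6, -0.5, 0.4]
gripper_width: 0.006
grasp_force: 0.0
```

```bash
python3 w.py w2
```

```text
2.825 [0.5945 0.0222 0.4048] yaw -0.1304 tilt [ 2.e-04 -1.e-04 -1.e+00] 0.005722299933538077 [-0.02  0.4   1.39 -0.    1.36  1.68] [-0.61 -0.54  0.45]
blue [120  28  30  39 273] [140.3  51. ] [[119.80000305175781, 62.5], [136.0, 28.0], [156.60000610351562, 37.70000076293945], [140.39999389648438, 72.19999694824219]] z=.06: [[0.7369, 0.1377], [0.7649, 0.1153], [0.754, 0.0975], [0.7256, 0.1196]] [0.7445 0.1155]
blue [ 76 139 108   8 729] [129.9 142. ] [[76.0, 139.0], [183.0, 139.0], [183.0, 146.0], [76.0, 146.0]] z=.06: [[0.6708, 0.1993], [0.6565, 0.0898], [0.6494, 0.0911], [0.6638, 0.2012]] [0.6606 0.1449]
blue [205 150 100   8 615] [254.4 153.6] [[205.0, 151.0], [304.0, 149.89999389648438], [304.1000061035156, 156.8000030517578], [205.0, 157.89999389648438]] z=.06: [[0.6414, 0.0694], [0.6291, -0.0329], [0.622, -0.0323], [0.6343, 0.0705]] [0.6321 0.0187]
orange [ 246   17   39   50 1590] [264.5  41.2] [[246.0, 17.0], [284.0, 17.0], [284.0, 66.0], [246.0, 66.0]] z=.06: [[0.7606, 0.0099], [0.756, -0.0258], [0.7129, -0.0211], [0.7177, 0.0158]] [ 0.7375 -0.0049]
orange [ 443   31   69   63 3108] [481.7  62.6] [[437.29998779296875, 42.70000076293945], [510.29998779296875, 28.600000381469727], [520.9000244140625, 83.0], [447.8999938964844, 97.0999984741211]] z=.06: [[0.7145, -0.1699], [0.718, -0.2389], [0.6668, -0.2522], [0.6627, -0.1806]] [ 0.6909 -0.2129]
green [357 149  34  32 858] [373.4 164.4] [[357.0, 149.0], [390.0, 149.0], [390.0, 180.0], [357.0, 180.0]] z=.06: [[0.623, -0.0876], [0.6185, -0.1217], [0.5857, -0.1207], [0.5903, -0.0859]] [ 0.6047 -0.1038]
```

View pics/w2.png

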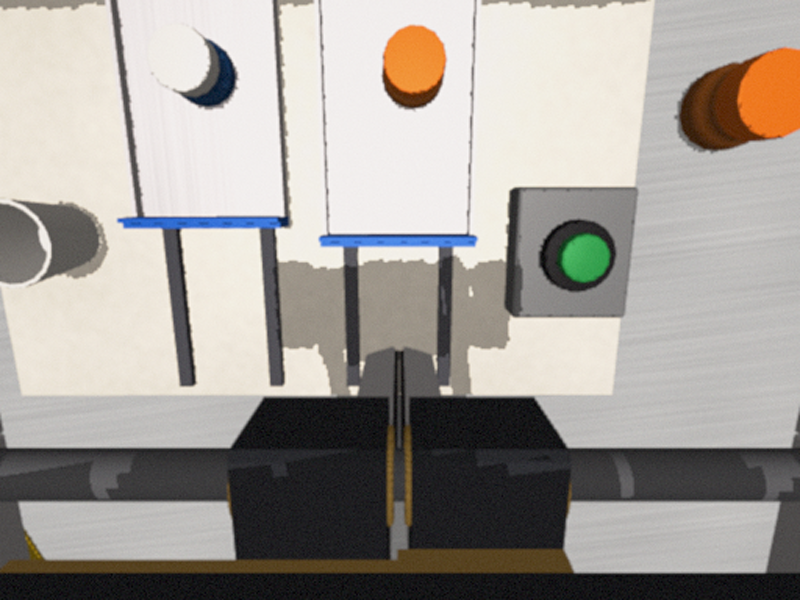

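The right lip spans (320,241) to (476,241), the amber jar is at (414,65), and the button is at (586,258). Next, triangulation from the two wrist views.

```bash
python3 - <<'E'
from h import *
c=[]
for n in("w1","w2"):
    z=np.load(f"pics/{n}.npz");c.append(cam("wrist",dict(ee_pos=z["p"],eef_rot=z["q"])))
t=cam("top");s=cam("side")
pr=lambda n,a,b,*r:print(n,*[np.round(x,4) for x in tri(ray(c[0],*a),ray(c[1],*b),*r)])
pr("lip back L",(32.5,67.5),(204.5,150.5));pr("lip back R",(151.5,69),(304.5,149.5))
pr("button",(211,80.5),(373.4,164.4),ray(t,276,185),ray(s,257.3,176.7))
pr("button w",(211,80.5),(373.4,164.4))
print(plane(c[1],264.5,33,.076),"cap")
print([plane(c[1],u*.64,v*.64,z).round(4) for u,v,z in((330,233,.032),(412,106,.032))], "floor front edge, jar base front")
E
```

```text
lip back L [0.6419 0.0688 0.068 ] [0.0007 0.0007]
lip back R [ 0.629  -0.0362  0.0455] [0.0011 0.0011]
button [ 0.6063 -0.0998  0.0736] [0.0012 0.001  0.0016 0.0006]
button w [ 0.607  -0.0989  0.0737] [0.0001 0.0001]
[ 0.74053943 -0.00483246  0.076     ] cap
[array([0.6409, 0.0668, 0.032 ]), array([ 0.7183, -0.0025,  0.032 ])] floor front edge, jar base front
```

arm_command([
  [[4,-0.5,0],0,0],
  [[7,-0.9,0],0,0],
  [[7,-0.9,-3],0,0],
  [[7,-0.9,-6],0,0],
  [[7,-0.9,-9],0,0],
  [[7,-0.9,-12],0,0],
  [[7,-0.9,-12],0,0],
  [[7,-0.9,-12],0,0],
])

```text
clock: 3.88
ee_pos: [0.6649, 0.0138, 0.2862]
eef_rot: [0.998, -0.065, 0.001, -0.0]
wrist_force: [-0.2, 0.3, -0.4]
gripper_width: 0.005
grasp_force: 0.0
```

```bash
python3 w.py w3 && python3 - <<'E'
from h import *
im=snapshot("side")[:,:,::-1];cv2.imwrite("pics/s3.png",cv2.resize(im[130:270,120:310],(800,590),interpolation=cv2.INTER_CUBIC))
E
```

```text
3.875 [0.6649 0.0138 0.2862] yaw -0.1296 tilt [ 1.8e-03 -1.0e-04 -1.0e+00] 0.004979653575684374 [-0.03  0.66  1.27  0.    1.2   1.67] [-0.22  0.34 -0.37]
blue [ 63  87  40  59 878] [ 87.  115.5] [[62.900001525878906, 87.0999984741211], [98.5, 83.30000305175781], [104.80000305175781, 142.10000610351562], [69.19999694824219, 145.89999389648438]] z=.06: [[0.7706, 0.1234], [0.7699, 0.1005], [0.7337, 0.1053], [0.7343, 0.1292]] [0.7517 0.1127]
blue [   0  238  157   21 2637] [ 79.5 247.8] [[-0.0, 238.0], [156.0, 238.0], [156.0, 258.0], [0.0, 258.0]] z=.06: [[0.6779, 0.1949], [0.6637, 0.0854], [0.6487, 0.0885], [0.6632, 0.1997]] [0.6634 0.141 ]
orange [ 241   85   63   64 3072] [271.9 116.7] [[238.10000610351562, 144.8000030517578], [245.10000610351562, 82.0], [306.0, 88.80000305175781], [299.0, 151.60000610351562]] z=.06: [[0.7207, 0.0186], [0.7588, 0.0087], [0.7498, -0.029], [0.7111, -0.0208]] [ 0.7356 -0.0056]
green [403 265  52  22 816] [428.2 277.6] [[403.0, 265.0], [454.0, 265.0], [454.0, 286.0], [403.0, 286.0]] z=.06: [[0.6204, -0.0874], [0.6157, -0.1239], [0.5988, -0.1242], [0.6037, -0.087]] [ 0.6081 -0.1054]
```

View pics/s3.png

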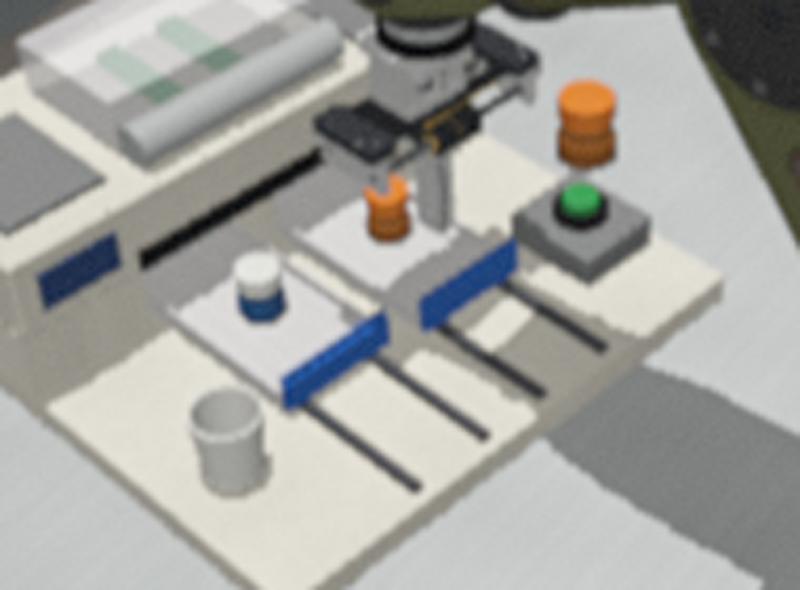

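The side crop shows the closed fingertips at (440,215) between the jar at (388,205) and the blue lip at (470,280), inside the right tray. I lower them now.

arm_command([
  [[0,0,-1.5],0,0],
  [[0,0,-3],0,0],
  [[0,0,-4],0,0],
  [[0,0,-4.6],0,0],
  [[0,0,-4.6],0,0],
  [[0,0,-4.6],0,0],
])

```text
clock: 4.72
ee_pos: [0.6648, 0.0142, 0.2388]
eef_rot: [0.998, -0.065, 0.0, -0.0]
wrist_force: [0.2, -0.3, 0.4]
gripper_width: 0.001
grasp_force: 0.0
```

arm_command([
  [[-0.7,0.09,0],0,0],
  [[-1.3,0.17,0],0,0],
  [[-1.8,0.23,0],0,0],
  [[-2.1,0.27,0],0,0],
  [[-2.5,0.33,0],0,0],
  [[-2.9,0.38,0],0,0],
  [[-3.3,0.43,0],0,0],
  [[-3.7,0.48,0],0,0],
])

```text
clock: 5.72
ee_pos: [0.6275, 0.019, 0.2388]
eef_rot: [0.998, -0.065, 0.0, -0.0]
wrist_force: [1.7, -0.3, 1.6]
gripper_width: 0.004
grasp_force: 1.1
```

arm_command([
  [[-0.5,0.07,0],0,0],
  [[-1,0.13,0],0,0],
  [[-1.5,0.2,0],0,0],
  [[-2,0.26,0],0,0],
  [[-2.5,0.33,0],0,0],
  [[-3,0.39,0],0,0],
  [[-3.5,0.46,0],0,0],
  [[-4,0.52,0],0,0],
])

```text
clock: 6.72
ee_pos: [0.5874, 0.0243, 0.2387]
eef_rot: [0.998, -0.065, 0.0, -0.0]
wrist_force: [2.6, 0.6, 2.7]
gripper_width: 0.001
grasp_force: 1.1
```

```bash
python3 w.py w4; python3 - <<'E'
from h import *
im=snapshot("side")[:,:,::-1];cv2.imwrite("pics/s4.png",cv2.resize(im[130:270,120:310],(800,590),interpolation=cv2.INTER_CUBIC))
E
```

```text
6.725 [0.5874 0.0243 0.2387] yaw -0.1292 tilt [ 0.e+00  1.e-04 -1.e+00] 0.00098265192413956 [-0.02  0.56  1.56  0.    1.02  1.68] [2.55 0.61 2.65]
blue [   0  138  124   16 1696] [ 60.  145.5] [[-0.10000000149011612, 139.0], [122.9000015258789, 138.0], [123.0999984741211, 152.8000030517578], [0.0, 153.89999389648438]] z=.06: [[0.6637, 0.1451], [0.6562, 0.0833], [0.6489, 0.0849], [0.6565, 0.1474]] [0.6567 0.1158]
blue [177 251  51   3 151] [202.2 252. ] [[177.0, 251.0], [227.0, 251.0], [227.0, 253.0], [177.0, 253.0]] z=.06: [[0.5926, 0.0676], [0.589, 0.0403], [0.5879, 0.0405], [0.5914, 0.0678]] [0.5902 0.054 ]
blue [283 251  53   3 158] [308.8 252. ] [[283.0, 251.0], [335.0, 251.0], [335.0, 253.0], [283.0, 253.0]] z=.06: [[0.5851, 0.0098], [0.5814, -0.0186], [0.5802, -0.0185], [0.5839, 0.0099]] [ 0.5827 -0.0043]
orange [ 237   12   87  100 6767] [278.9  60.9] [[237.0, 12.0], [323.0, 12.0], [323.0, 111.0], [237.0, 111.0]] z=.06: [[0.7054, 0.0181], [0.7003, -0.0213], [0.6563, -0.0178], [0.6618, 0.0244]] [0.682  0.0012]
green [ 465  160   47   68 2543] [491.3 193.6] [[465.0, 160.0], [511.0, 160.0], [511.0, 227.0], [465.0, 227.0]] z=.06: [[0.6228, -0.0881], [0.6198, -0.1115], [0.5831, -0.1137], [0.5863, -0.0891]] [ 0.6032 -0.1023]
```

View pics/s4.png

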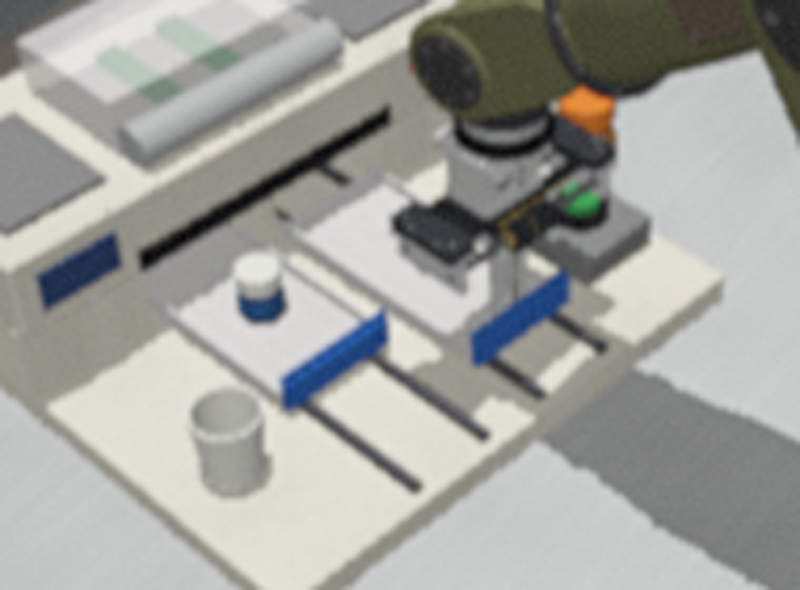

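The right tray is following, its lip now at (520,320), and the left tray has not moved. I keep pulling.

arm_command([
  [[-0.5,0.07,0],0,0],
  [[-1,0.13,0],0,0],
  [[-1.5,0.2,0],0,0],
  [[-2,0.26,0],0,0],
  [[-2.5,0.33,0],0,0],
  [[-3,0.39,0],0,0],
  [[-3.5,0.46,0],0,0],
  [[-4,0.52,0],0,0],
])

```text
clock: 7.82
ee_pos: [0.5474, 0.0294, 0.2387]
eef_rot: [0.998, -0.065, 0.0, -0.0]
wrist_force: [2.1, -0.4, -1.8]
gripper_width: -0.001
grasp_force: 1.1
```

arm_command([
  [[-0.3,0.04,0],0,0],
  [[-0.6,0.08,0],0,0],
  [[-0.9,0.12,0],0,0],
  [[-1.2,0.16,0],0,0],
])

```text
clock: 8.32
ee_pos: [0.5356, 0.031, 0.2387]
eef_rot: [0.998, -0.065, 0.0, 0.0]
wrist_force: [1.5, -1.0, -1.2]
gripper_width: 0.004
grasp_force: 1.1
```

arm_command([
  [[-0.3,0.04,0],0,0],
  [[-0.6,0.08,0],0,0],
  [[-0.9,0.12,0],0,0],
  [[-0.9,0.12,0],0,0],
])

```text
clock: 8.82
ee_pos: [0.5304, 0.0314, 0.2391]
eef_rot: [0.998, -0.065, 0.01, -0.0]
wrist_force: [63.7, -7.4, -48.3]
gripper_width: 0.006
grasp_force: 31.7
```

The force rose to about 64 N, so the tray is at its stop. I back off and lift out.

arm_command([
  [[0.5,-0.06,0],0,0],
  [[1.2,-0.15,0],0,0],
  [[2,-0.26,0],0,0],
  [[2,-0.26,0],0,0],
])

```text
clock: 9.32
ee_pos: [0.5469, 0.0296, 0.2386]
eef_rot: [0.998, -0.065, -0.0, -0.0]
wrist_force: [-0.4, 0.3, -0.3]
gripper_width: 0.005
grasp_force: 0.0
```

arm_command([
  [[0,0,2],0,0],
  [[0,0,5],0,0],
  [[0,0,9],0,0],
  [[-5,0,12],0,0],
  [[-10,0,12],0,0],
  [[-10,0,12],0,0],
  [[-10,0,12],0,0],
  [[-10,0,12],0,0],
])

```text
clock: 10.32
ee_pos: [0.4474, 0.0296, 0.3585]
eef_rot: [0.998, -0.065, -0.0, -0.0]
wrist_force: [0.7, 0.7, -0.9]
gripper_width: 0.003
grasp_force: 0.0
```

```bash
python3 w.py w5
```

```text
10.325 [0.4474 0.0296 0.3585] yaw -0.1293 tilt [-2.e-04  0.e+00 -1.e+00] 0.0031914795437157505 [-0.02  0.12  1.85  0.    1.17  1.68] [ 0.66  0.65 -0.9 ]
blue [180 112 122  10 978] [240.8 116.6] [[179.89999389648438, 120.80000305175781], [180.0, 111.9000015258789], [301.0, 113.0], [300.8999938964844, 121.9000015258789]] z=.06: [[0.5256, 0.0863], [0.533, 0.0849], [0.5186, -0.0191], [0.5111, -0.0184]] [0.5223 0.0331]
orange [235   0  35   9 153] [252.1   3.8] [[235.0, 0.0], [269.0, 0.0], [269.0, 8.0], [235.0, 8.0]] z=.06: [[0.6126, 0.0251], [0.6091, -0.0019], [0.6034, -0.0012], [0.6069, 0.026]] [0.6082 0.0119]
```

View pics/w5.png

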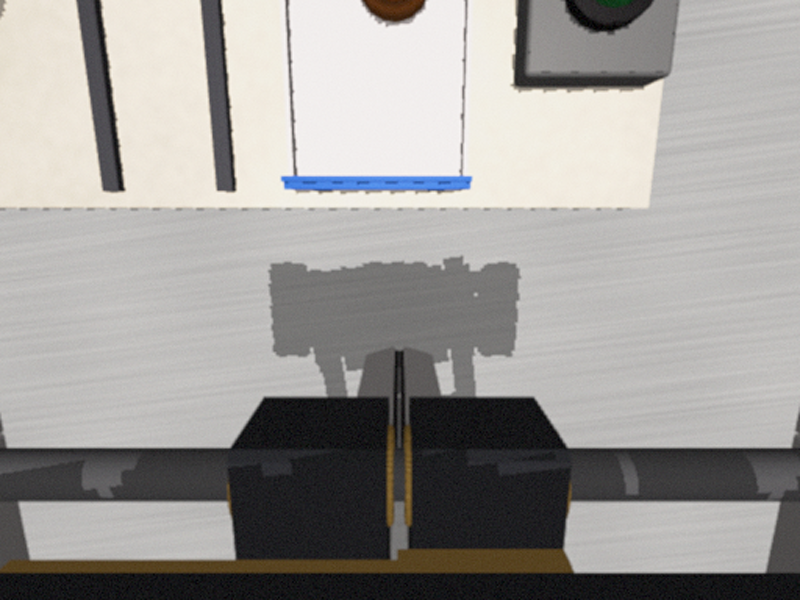

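The right lip is at (376,183), level with the rail ends, which is about 110 mm further out and at the stop. The jar is upright behind it. Now to the button.

arm_command([
  [[4,-3.2,0],0,0],
  [[8,-6.5,0],0,0],
  [[12,-9.7,0],0,0],
  [[15.9,-12.9,0],0,0],
  [[15.9,-12.9,-2],0,0],
  [[15.9,-12.9,-4],0,0],
  [[15.9,-12.9,-6.5],0,0],
  [[15.9,-12.9,-6.5],0,0],
])

```text
clock: 11.38
ee_pos: [0.6058, -0.0995, 0.2914]
eef_rot: [0.998, -0.065, -0.002, -0.0]
wrist_force: [0.3, -1.2, 1.3]
gripper_width: 0.004
grasp_force: 0.0
```

arm_command([
  [[0,0,-0.5],0,0],
  [[0,0,-1],0,0],
  [[0,0,-1.5],0,0],
  [[0,0,-1.8],0,0],
  [[0,0,-2.1],0,0],
  [[0,0,-2.1],0,0],
])

```text
clock: 12.12
ee_pos: [0.6057, -0.0994, 0.2728]
eef_rot: [0.998, -0.065, 0.0, 0.0]
wrist_force: [-2.8, -0.3, 3.1]
gripper_width: 0.004
grasp_force: 1.7
```

arm_command([
  [[0,0,-0.2],0,0],
  [[0,0,-0.4],0,0],
  [[0,0,-0.5],0,0],
  [[0,0,-0.5],0,0],
])

```text
clock: 12.62
ee_pos: [0.6058, -0.0994, 0.27]
eef_rot: [0.998, -0.064, 0.001, 0.0]
wrist_force: [-12.1, 2.6, 26.1]
gripper_width: 0.007
grasp_force: 12.8
```

```bash
python3 w.py w6 && python3 - <<'E'
from h import *
z=np.load("pics/w6.npz");a=z["im"][:,:,::-1]
a=np.hstack([cv2.resize(a[230:330,190:320],(520,400)),cv2.resize(snapshot("side")[:,:,::-1][140:210,220:300],(280,245))] if 0 else [cv2.resize(a[200:384,170:340],(400,433)),cv2.resize(snapshot("side")[:,:,::-1][140:210,220:290],(400,433))])
cv2.imwrite("pics/c6.png",a)
E
```

```text
12.625 [ 0.6058 -0.0994  0.27  ] yaw -0.1291 tilt [ 1.4e-03 -4.0e-04 -1.0e+00] 0.007037536537361614 [-0.22  0.57  1.46 -0.    1.11  1.48] [-12.07   2.62  26.09]
blue [  20  340  131   18 2169] [ 89.4 348.8] [[20.0, 357.0], [20.0, 340.0], [150.0, 340.0], [150.0, 357.0]] z=.06: [[0.5332, 0.0811], [0.5469, 0.0769], [0.535, -0.0145], [0.5212, -0.0116]] [0.5335 0.0299]
orange [ 381   13  127  104 9497] [447.3  65.4] [[365.6000061035156, 57.20000076293945], [485.70001220703125, -1.399999976158142], [525.7999877929688, 80.80000305175781], [405.70001220703125, 139.39999389648438]] z=.06: [[0.7018, -0.1747], [0.7232, -0.2415], [0.6772, -0.2663], [0.6524, -0.1966]] [ 0.6914 -0.2211]
orange [  32  190   88   75 4462] [ 74.9 227.4] [[21.399999618530273, 224.89999389648438], [93.9000015258789, 174.89999389648438], [129.8000030517578, 227.0], [57.29999923706055, 276.8999938964844]] z=.06: [[0.6297, 0.0502], [0.6555, -0.0042], [0.6193, -0.0188], [0.591, 0.0373]] [0.6236 0.0164]
green [230 210  51  31 482] [255.7 219.8] [[229.60000610351562, 235.89999389648438], [231.89999389648438, 208.0], [282.29998779296875, 212.10000610351562], [280.0, 240.0]] z=.06: [[0.605, -0.0819], [0.6234, -0.0861], [0.6166, -0.1176], [0.598, -0.1141]] [ 0.6137 -0.1002]
```

View pics/c6.png

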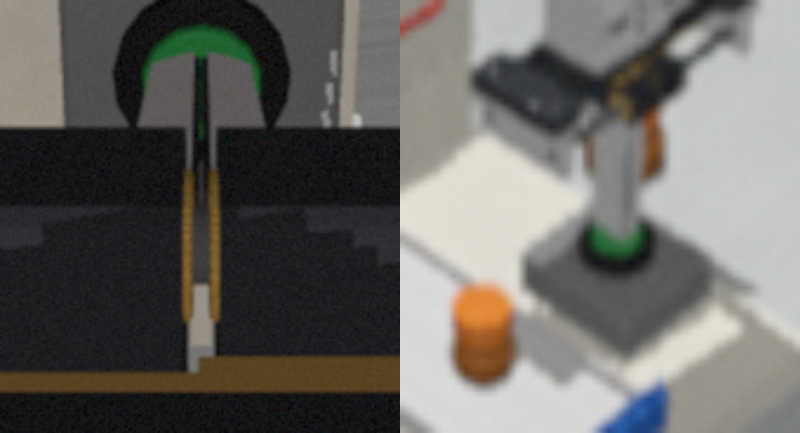

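The fingers are centred on the green button, at (205,60) in the left half and (615,240) in the right, and it has sunk into its collar under 26 N. The jar stands upright in the drawn tray. I release and move clear.

arm_command([
  [[0,0,1],0,0],
  [[0,0,3],0,0],
  [[0,0,6],0,0],
  [[0,0,10],0,0],
  [[-5,-5,14],0,0],
  [[-10,-10,14],0,0],
  [[-15,-15,14],0,0],
  [[-20,-20,14],0,0],
])

```text
clock: 13.72
ee_pos: [0.4334, -0.2713, 0.4074]
eef_rot: [0.998, -0.064, 0.0, 0.0]
wrist_force: [1.0, -1.0, -0.2]
gripper_width: 0.004
grasp_force: 0.0
```

arm_command([
  [[-5,-5,0],0,0],
  [[-8,-8,0],0,0],
  [[-8,-8,0],0,0],
  [[-8,-8,0],0,0],
  [[-8,-8,0],0,0],
  [[-8,-8,0],0,0],
])

```text
clock: 14.48
ee_pos: [0.3556, -0.3496, 0.4072]
eef_rot: [0.998, -0.064, -0.0, -0.0]
wrist_force: [-0.2, -0.2, 0.1]
gripper_width: 0.005
grasp_force: 0.0
```

```bash
python3 - <<'E'
from h import *
print(state()["clock"],state()["wrist_force"])
a=snapshot("top")[90:235,140:330,::-1];b=snapshot("side")[130:270,120:310,::-1]
cv2.imwrite("pics/f.png",np.hstack([cv2.resize(a,(400,305)),cv2.resize(b,(400,305))]))
E
```

```text
14.475 [-0.15064171 -0.23732169  0.10277866]
```

View pics/f.png

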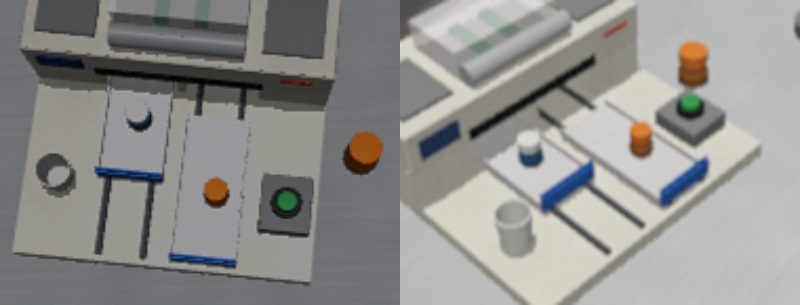

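The final views show the right tray fully out with its lip at (204,260) and the amber jar upright at (215,192). The button is back up at (287,202), and the left tray and cup have not moved.

```bash
python3 -c "
from bench import manip;print(manip.close_job())"
```

```text
the job is handed in; nothing more can be done
None
```

I drew the right tray, the one with the orange-capped jar, out to its stop by its lip, pressed the green button down and let it come back up, moved the arm clear and handed the job in at about 14.5 s; no verdict was returned.

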